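Free a stuck graphite plug from a mould collar

TASK

Two brass mould collars each hold a tight graphite plug, but one of the plugs is also held by a hidden pin. Take the drift from its wooden rack, feel with it from above which plug gives way to a steady push, and drive that plug right out through the bottom of its collar into the tray below; the pinned plug must stay where it is and must not be forced. Touch the plugs only with the drift, hang the drift back in its rack when done, and leave the other things on the bench alone.

Things in the scene. Friction and masses are not known exactly. Their poses are not given: they have to be found in the camera images.
- drift_grip (a point): Middle of the handle of the drift, an upright push tool of about 0.32 kg: pale wooden handle 28 mm diameter x 56 mm, below it a red flange 50 mm diameter x 6 mm, below that a steel shank 20 mm diameter x 95 mm. On the axis, 28 mm below the handle's top, 36 mm above the flange's underside, 131 mm above the lower tip; z up along the drift. It starts hanging upright in the rack by its flange.
- drift_tip (a point): Centre of the flat lower end of the drift's steel shank, 131 mm below the handle's middle.
- drift: The whole drift; origin on its axis at the underside of the flange, 36 mm below the handle's middle; z up along the drift.
- rack_hole (a point): Centre of the hole in the top of the fixed wooden rack, at the height of its top face (110 mm above the bench). The top is 90 x 90 x 12 mm with a 32 mm through hole, open below down to a foot board 12 mm thick; the flange rests on this face when the drift hangs there.
- mouth_a (a point): Centre of the upper mouth of the bore in brass collar A (two alike, 140 mm apart on one fixed stand). Collar: block 64 x 64 mm, 70 mm long, leaning 0.35 rad towards the robot; round 36 mm bore right through. Point about 158 mm above the bench, flush with the collar's top face. z: bore axis, pointing up out of the mouth (push along -z); y: level, along the row of collars.
- mouth_b (a point): Centre of the upper mouth of the bore in brass collar B (two alike, 140 mm apart on one fixed stand). Collar: block 64 x 64 mm, 70 mm long, leaning 0.35 rad towards the robot; round 36 mm bore right through. Point about 158 mm above the bench, flush with the collar's top face. z: bore axis, pointing up out of the mouth (push along -z); y: level, along the row of collars.
- plug_a_center (a point): Centre of black graphite plug A, a solid cylinder 32 mm diameter, 60 mm long, about 0.11 kg; z along it. It starts on the axis of collar A's bore, its upper face 4 mm below the upper mouth. Either this or the other plug (they look alike) stands on a hidden cross pin and gives no more than about 2 mm; never press one with over 40 N, 15 to 20 N shows that it is pinned.
- plug_b_center (a point): Centre of black graphite plug B, a solid cylinder 32 mm diameter, 60 mm long, about 0.11 kg; z along it. It starts on the axis of collar B's bore, its upper face 4 mm below the upper mouth. Either this or the other plug (they look alike) stands on a hidden cross pin and gives no more than about 2 mm; never press one with over 40 N, 15 to 20 N shows that it is pinned.
- plug_a: Plug A as a body; origin at the centre of its lower end, z along it upwards. Spring shoes in the bore wall grip it: unless pinned it slides at about 7 to 13 N of push, and comes free and drops once its upper face is about 56 to 63 mm below the upper mouth. The shoes never come within 14 mm of the bore axis.
- plug_b: Plug B as a body; origin at the centre of its lower end, z along it upwards. Spring shoes in the bore wall grip it: unless pinned it slides at about 7 to 13 N of push, and comes free and drops once its upper face is about 56 to 63 mm below the upper mouth. The shoes never come within 14 mm of the bore axis.
- tray_a (a point): Centre of the felt-lined floor, 12 mm above the bench, of the orange-walled tray under collar A: inner size 164 mm (away from the robot) x 139 mm, walls 28 mm high. The lower end of the bore is 80 mm above this floor, so a freed plug drops in and comes to lie or stand there.
- tray_b (a point): Centre of the felt-lined floor, 12 mm above the bench, of the orange-walled tray under collar B: inner size 164 mm (away from the robot) x 139 mm, walls 28 mm high. The lower end of the bore is 80 mm above this floor, so a freed plug drops in and comes to lie or stand there.
- stand: The fixed stand with both collars and trays, about 230 x 300 mm foot, 160 mm high; origin at bench level under the middle of the two lower bore ends; this frame leans with the bores (z along the bore axis).
- wax_tin: Bystander: amber glass jar with steel lid, 70 mm diameter, 60 mm high; origin at its foot.
- tumbler: Bystander: green glass tumbler, 76 mm wide, 100 mm high; origin at its foot.
- paddle: Bystander: cork paddle lying flat, about 250 mm long, 90 mm wide; origin under the root of its blade.
- brush: Bystander: hand brush lying flat, about 190 mm long; origin on its underside, near the middle.
Things that resemble listed ones, but are neither listed nor needed, are in the scene too. Of the things like the part that bears rack_hole, leave any that is pink or red; of the rest the smaller one is meant.

How it is judged:
By the outcome, as a careful person would: the job done as asked, in the order asked, and still so for the second after the job is handed in, with the robot touching nothing.
It also fails if it takes over 58 s, if anything falls off the work surface, if the arm or the gripper's body presses on something with over 40 N, if the wrist force passes 120 N, or if a joint passes its speed limit or range.

ROBOT

A 7-joint arm with a two-finger parallel gripper is mounted at the origin on the work surface. World frame = base frame: x ahead of the robot, y to its left, z up, the work surface at z = 0. Lengths are in m, angles in rad, forces in N, time in s.
With the tool pointing down it reaches from about 0.4 to 0.85 m from the base axis. Payload 4.5 kg.
Tool frame: the origin (TCP) lies at the very end of the fingers, on their centre line; the grasp point (between the pads) lies 19 mm behind it (r.pinch_z is the distance from the TCP to the grasp point, in m); z points along the fingers, y is the line along which they close (so a half turn about z gives the same grasp; the last joint's range is limited). The gripper opens to 88 mm and grips with 3 to 60 N. Pads are 18 mm wide; open, the fingers measure 123 mm over their backs; the gripper's body (75 mm by 187 mm) begins 45 mm behind the grasp point.
Start: joints at [-1.186, 0.689, -0.195, 1.565, 0.157, 0.902, -0.215], TCP at [0.215, 0.587, 0.239] pointing down, gripper open.
Joint ranges: [-3.01, 3.01], [-0.46, 2.08], [-1.47, 1.51], [0.13, 2.56], [-1, 4.14], [0.04, 2.09], [-2.66, 2.66]. Speed limits (rad/s): [2.57, 2.57, 3.14, 3.14, 3.14, 3.14, 3.14].

INTERFACE

Orientations are given as a unit quaternion [x, y, z, w].
In Python, from plant import r, cams gives the robot as it stands.
- The arm moves only by the shell command python3 -m pendant 'ROWS' [FORCE]. ROWS is JSON, a list of rows, each a list of 3 entries, a list of its own where there are three numbers: the closure, from -1 (fully open) to 1 (shut), then the shift along the tool's x, y, z in mm, then the turn, a rotation vector about the tool's x, y, z in degrees. A call has 1 to 8 rows; each row shifts and turns the commanded pose from where the row before left it, along the tool's axes as they then stand; what a row does not reach is not made up. A row lasts 1/8 s, in which the tool goes at most 62.5 mm and 10.7 degrees, less where a joint would pass 70% of its speed; a pose out of reach is approached as far as the arm can. A call with a gripper value outside its range is refused whole. The fingers move at their own pace and stop on an object; FORCE is the grip in N (left out, the last holds). Time passes only in rows, so rows that do not move let the fingers close. It gives the time, the measured TCP pose, the force, the opening and the grip force at its end, in the units of the state.
- r.get_state(): the state, without advancing time (a new reading comes with each control period).
- cams.snapshot(name): name is "scene" or "top" or "wrist"; returns a dict with "img" (480x640x3 uint8, red, green, blue), "camera_matrix" (3x3 intrinsics, pixels), "camera_from_world" (4x4, takes a point from world to camera coordinates); the wrist camera has in their place "tool_from_camera" (4x4, takes a point from camera to tool coordinates, whose origin is the TCP and whose axes are the flange's). Camera axes: x right, y up, looking along -z (the intrinsics and any distortion apply to the point x, -y, -z); pixel columns grow to the right and rows downward; lengths in m; the calibration is good to about 2 mm. A picture is of the moment at which its call begins: read the wrist's pose just before it. There is no depth.
- r.finish_job(): hands the job in; it is judged then, once.
The state is a dict: "clock": time; "q": joint angles; "qd": joint speeds; "joint_torque": joint torques, N m; "tool_pos": TCP position; "eef_rot": TCP orientation; "contact_force": force on the tool from outside, world axes, zero at the start; "moment": the same for the moment, N m; "opening": opening from 0.0 (shut) to 1.0 (fully open); "finger_force": force on a finger pad.
Only numpy, scipy, OpenCV 4.12 (cv2) and the standard library are available. Lean on these libraries where they do the work, as an engineer would, in place of code of your own. Each camera call takes 0.05 s, during which the arm holds its last target. There are 200 camera calls.

## Working session

There is one attempt and no reset: what is moved stays moved. The work goes in short steps, Python scripts to look and compute and a shell command to move; the robot and the scene stay as the last step left them, time stands still between calls to the robot, and variables do not carry over. Pictures are saved under pics/ and viewed, at most 10 in all, crops included, and the job is handed in when it is done.

```bash
ls; mkdir -p pics
python3 - <<'E'
from plant import r,cams
import cv2,numpy as np
np.set_printoptions(precision=4,suppress=True)
print(r.get_state(), r.pinch_z)
for n in("scene","top"):
    s=cams.snapshot(n); cv2.imwrite(f"pics/{n}0.png",s["img"][:,:,::-1]); print(n,s["camera_matrix"],s["camera_from_world"],[k for k in s])
E
```

```text
pics
{'clock': 0.0, 'q': array([-1.1862,  0.69  , -0.1945,  1.5664,  0.1573,  0.9025, -0.2151]), 'qd': array([ 0.0007,  0.001 ,  0.0008, -0.0013,  0.0003, -0.0004,  0.0002]), 'joint_torque': array([ -0.0013, -52.756 ,  -1.267 , -15.3421,  -0.0526,   0.007 ,
         0.0002]), 'tool_pos': array([0.2146, 0.5863, 0.2379]), 'eef_rot': array([ 0.1745,  0.9847, -0.0009, -0.0001]), 'contact_force': array([ 0.7532,  1.0176, -0.4655]), 'moment': array([ 0.071 , -0.0213,  0.0511]), 'finger_force': 0.0, 'opening': 1.0023945549564675} 0.0187
scene [[518.0635   0.     317.5164]
 [  0.     518.0635 231.8201]
 [  0.       0.       1.    ]] [[ 0.8538  0.5203  0.0173 -0.4117]
 [-0.3676  0.579   0.7278  0.1179]
 [ 0.3686 -0.6277  0.6856 -1.7719]
 [ 0.      0.      0.      1.    ]] ['img', 'camera_matrix', 'camera_from_world']
top [[599.1285   0.     314.9304]
 [  0.     599.1285 230.7642]
 [  0.       0.       1.    ]] [[ 0.0048 -0.9998  0.0204 -0.0353]
 [ 0.9932  0.0072  0.1162 -0.5171]
 [-0.1163  0.0197  0.993  -1.3881]
 [ 0.      0.      0.      1.    ]] ['img', 'camera_matrix', 'camera_from_world']
```

View pics/scene0.png

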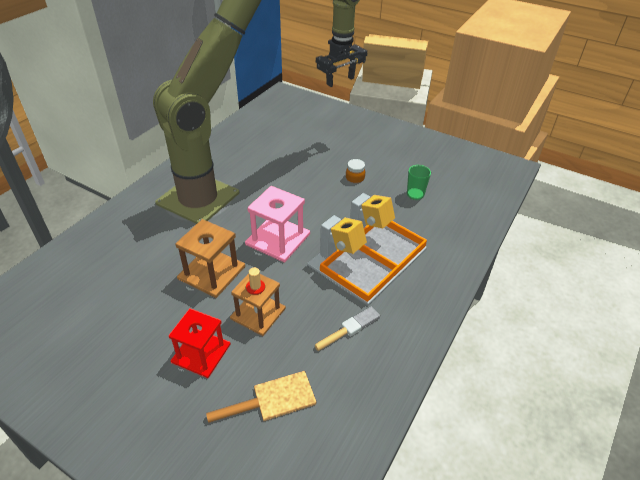

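View pics/top0.png

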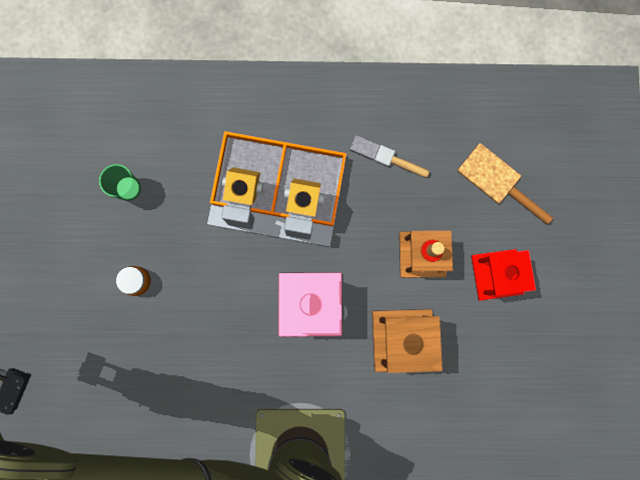

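The drift hangs in the small brown rack (top view, 433,250). The two collars show at (240,187) and (303,199), leaning towards the robot at the bottom of the picture. Next I'll measure them in both views.

```bash
cat > h.py <<'E'
import cv2,numpy as np
from scipy.spatial.transform import Rotation as R
np.set_printoptions(precision=4,suppress=True)
def ray(s,u,v):
    K=s["camera_matrix"];T=s["camera_from_world"];d=np.array([(u-K[0,2])/K[0,0],-(v-K[1,2])/K[1,1],-1.])
    A=T[:3,:3]; return -A.T@T[:3,3],A.T@d
def onz(s,p,z):
    o,d=ray(s,*p); return o+d*(z-o[2])/d[2]
def tri(obs):
    M=np.zeros((3,3));b=np.zeros(3);L=[]
    for s,p in obs:
        o,d=ray(s,*p);d=d/np.linalg.norm(d);P=np.eye(3)-np.outer(d,d);M+=P;b+=P@o;L.append((P,o))
    x=np.linalg.solve(M,b);return x,[np.linalg.norm(P@(x-o))*1e3 for P,o in L]
def go(st,pos,Rt):
    "tool-frame shift mm and turn deg from state to target"
    R0=R.from_quat(st["eef_rot"]); print("shift",R0.inv().apply(np.array(pos)-st["tool_pos"])*1e3,"turn",np.degrees((R0.inv()*Rt).as_rotvec()))
E
python3 - <<'E'
from h import *
from plant import cams
S={n:cams.snapshot(n) for n in("scene","top")}
roi={"scene":(320,190,400,255),"top":(215,165,330,225)}
for n,s in S.items():
    im=s["img"];hsv=cv2.cvtColor(im,cv2.COLOR_RGB2HSV)
    def comps(m,amin,lab,box=None):
        k,l,st,c=cv2.connectedComponentsWithStats(m.astype(np.uint8))
        for i in range(1,k):
            if st[i,4]>=amin: print(n,lab,st[i],c[i])
    H,Sa,V=[hsv[...,i].astype(int) for i in range(3)]
    x0,y0,x1,y1=roi[n]; w=np.zeros(H.shape,bool);w[y0:y1,x0:x1]=1
    comps((V<60)&w,15,"dark")
    comps((H>18)&(H<27)&(Sa>150)&(V>150)&w,60,"yellow")
    x0,y0,x1,y1={"scene":(235,260,285,300),"top":(415,235,455,265)}[n]; w[:]=0;w[y0:y1,x0:x1]=1
    comps(((H<5)|(H>175))&(Sa>180)&(V>100)&w,5,"flange")
    comps((H>14)&(H<27)&(Sa<170)&(V>170)&w,10,"handle")
    b=im[y0:y1,x0:x1]
    cv2.imwrite(f"pics/c_{n}.png",cv2.resize(b,None,fx=8,fy=8,interpolation=0)[:,:,::-1])
    x0,y0,x1,y1=roi[n];cv2.imwrite(f"pics/m_{n}.png",cv2.resize(im[y0:y1,x0:x1],None,fx=6,fy=6,interpolation=0)[:,:,::-1])
a=cv2.imread("pics/c_scene.png");b=cv2.imread("pics/c_top.png");c=cv2.imread("pics/m_scene.png");d=cv2.imread("pics/m_top.png")
W=np.zeros((1200,1200,3),np.uint8)
for q,(y,x) in zip((a,b,c,d),((0,0),(0,420),(330,0),(730,500))):
    hh,ww=q.shape[:2];q=q[:1200-y,:1200-x];W[y:y+q.shape[0],x:x+q.shape[1]]=q
cv2.imwrite("pics/comb.png",cv2.resize(W,(600,600),interpolation=cv2.INTER_AREA))
E
```

```text
scene dark [372 201   9   3  17] [376. 202.]
scene dark [342 225   9   3  19] [345.8421 225.8947]
scene yellow [362 195  33  33 499] [381.7555 208.5972]
scene yellow [331 218  36  35 581] [352.2874 232.6454]
scene flange [246 281  19  13 114] [255.2018 288.4737]
scene handle [235 261  10  13  60] [238.6167 266.1833]
scene handle [235 267  25  29 215] [245.5581 280.493 ]
scene handle [245 274  34  26 310] [264.7323 288.7032]
top dark [233 181  14  14 156] [239.4615 187.3782]
top dark [296 192  14  14 151] [302.7881 198.6887]
top yellow [223 171  34  34 664] [239.6717 187.3494]
top yellow [286 182  34  34 649] [302.7411 198.7966]
top flange [421 240  21  22 173] [428.8728 251.2139]
top handle [417 238  21   8  26] [425.6538 240.6154]
top handle [431 242  15  13 138] [437.6522 247.7391]
```

View pics/comb.png

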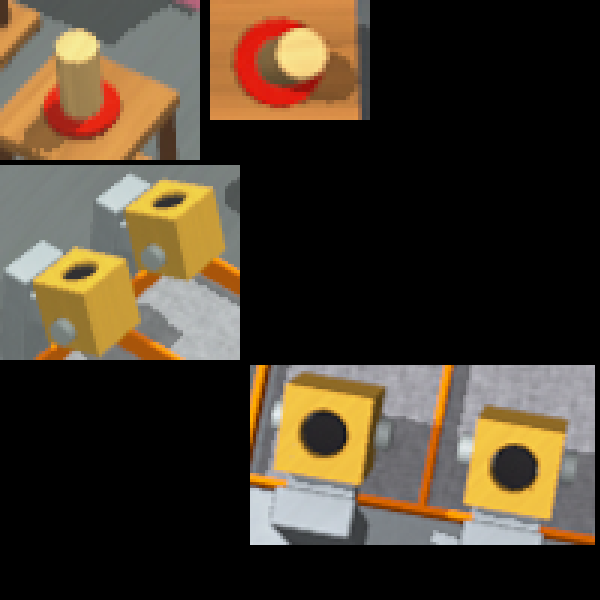

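Run:
```python
from h import *
from plant import cams,r
S={n:cams.snapshot(n) for n in("scene","top")};t,s=S["top"],S["scene"]
print("handle top",onz(t,(437.3,247.7),.174),onz(s,(253.8,271),.174),tri([(t,(437.3,247.7)),(s,(253.8,271))]))
print("flange",onz(t,(431.5,250),.116),onz(s,(255,288.2),.116))
C=[]
for p,q in (((239.46,187.38),(376.3,201.5)),((302.79,198.69),(346,225.2))):
    # dark centre ~ plug face (top), 4 mm down the bore
    a=onz(t,p,.1545);print("plugface",a,onz(s,q,.156),tri([(t,p),(s,q)]));C.append(a)
d=C[0]-C[1];print(np.linalg.norm(d),"yaw of row",np.degrees(np.arctan2(d[1],d[0])))
ed=np.array([[p,] for p in ()])
st=r.get_state();w=cams.snapshot("wrist");print(w["tool_from_camera"],w["camera_matrix"])
# stand's tray outline in top view
hsv=cv2.cvtColor(t["img"],cv2.COLOR_RGB2HSV);m=cv2.inRange(hsv,(8,200,150),(17,255,255));m[:,:200]=0;m[:,360:]=0;m[240:]=0
pts=cv2.findNonZero(m);rect=cv2.minAreaRect(pts);b=cv2.boxPoints(rect);print([onz(t,x,.04) for x in b])
go(st,[0,0,0],R.from_quat(st["eef_rot"]))
```

```text
handle top [ 0.4661 -0.29    0.174 ] [ 0.4706 -0.2928  0.174 ] (array([ 0.4672, -0.2904,  0.1698]), [np.float64(0.964903537396605), np.float64(0.9649035373965784)])
flange [ 0.4661 -0.2901  0.116 ] [ 0.4739 -0.2986  0.116 ]
plugface [0.5965 0.1347 0.1545] [0.5997 0.1355 0.156 ] (array([0.5979, 0.1356, 0.1548]), [np.float64(1.701743763197692), np.float64(1.701743763197748)])
plugface [ 0.5727 -0.003   0.1545] [ 0.5744 -0.0031  0.156 ] (array([ 0.5733, -0.0026,  0.155 ]), [np.float64(0.7829906942142585), np.float64(0.7829906942143553)])
0.1397429010333025 yaw of row 80.21748316710402
[[-0.0004  0.9569  0.2904  0.0747]
 [ 1.      0.0003  0.0004  0.0002]
 [ 0.0003  0.2904 -0.9569 -0.1459]
 [ 0.      0.      0.      1.    ]] [[335.6577   0.     320.4232]
 [  0.     335.6577 234.6637]
 [  0.       0.       1.    ]]
[array([0.5803, 0.2158, 0.04  ]), array([0.7549, 0.1892, 0.04  ]), array([ 0.7039, -0.1039,  0.04  ]), array([ 0.53 , -0.073,  0.04 ])]
shift [   0.0238 -624.6901  238.803 ] turn [0. 0. 0.]
```

```bash
python3 -m pendant '[[-1,[-48,-27,-8],[0,0,0]],[-1,[-48,-27,-8],[0,0,0]],[-1,[-48,-27,-8],[0,0,0]],[-1,[-48,-27,-8],[0,0,0]],[-1,[-48,-27,-8],[0,0,0]],[-1,[-48,-27,-8],[0,0,0]],[-1,[-48,-27,-8],[0,0,0]],[-1,[-48,-27,-8],[0,0,0]]]'
cat >> h.py <<'E'
ys=np.array([np.cos(np.radians(80.15)),np.sin(np.radians(80.15)),0]); ez=np.array([0,0,1.]); xs=np.cross(ys,ez)
zb=np.cos(.35)*ez-np.sin(.35)*xs
def frame(up): # tool y=ys, tool z=-up
    y=ys;z=-up;return R.from_matrix(np.c_[np.cross(y,z),y,z])
DOWN=frame(ez);LEAN=frame(zb)
E
python3 - <<'E'
from h import *
from plant import r
go(r.get_state(),[.466,-.290,.22],DOWN)
E
```

```text
clock: 1.35
tool_pos: [0.5022, 0.2507, 0.3032]
eef_rot: [0.174, 0.985, 0.0, 0.0]
contact_force: [0.5, 1.6, 1.0]
opening: 0.999
finger_force: 0.0
shift [-151.749  -520.264    82.9568] turn [  0.0243   0.015  -10.2438]
```

```bash
python3 -m pendant '[[-1,[0,0,0],[0,0,-10.2]],[-1,[-6.5,-60,0],[0,0,0]],[-1,[-6.5,-60,0],[0,0,0]],[-1,[-6.5,-60,0],[0,0,0]],[-1,[-6.5,-60,0],[0,0,0]],[-1,[-6.5,-60,0],[0,0,0]],[-1,[-6.5,-60,0],[0,0,0]],[-1,[-6.5,-60,0],[0,0,0]]]'
python3 -m pendant '[[-1,[-6,-59,0],[0,0,0]],[-1,[-6,-59,20],[0,0,0]],[-1,[0,0,0],[0,0,0]]]'
python3 - <<'E'
from h import *
from plant import r,cams
st=r.get_state();go(st,[.466,-.290,.127],DOWN)
w=cams.snapshot("wrist");cv2.imwrite("pics/w1.png",w["img"][:,:,::-1])
R0=R.from_quat(st["eef_rot"]);T=w["tool_from_camera"];K=w["camera_matrix"]
for p in([.466,-.29,.174],[.466,-.29,.116]):
    c=T[:3,:3].T@(R0.inv().apply(np.array(p)-st["tool_pos"])-T[:3,3]);print(K[0,0]*c[0]/-c[2]+K[0,2],K[1,1]*-c[1]/-c[2]+K[1,2])
E
```

```text
clock: 2.35
tool_pos: [0.4736, -0.1713, 0.3029]
eef_rot: [0.086, 0.996, 0.0, 0.0]
contact_force: [0.9, -0.1, 0.7]
opening: 1.0
finger_force: 0.0
clock: 2.72
tool_pos: [0.4624, -0.2933, 0.281]
eef_rot: [0.091, 0.996, -0.001, -0.002]
contact_force: [0.6, 1.5, 0.6]
opening: 1.004
finger_force: 0.0
shift [ -3.3978   4.2794 154.0021] turn [-0.131  -0.1865 -0.6131]
325.6615649482805 236.07271193068763
324.9068228921813 218.36385893869775
```

View pics/w1.png

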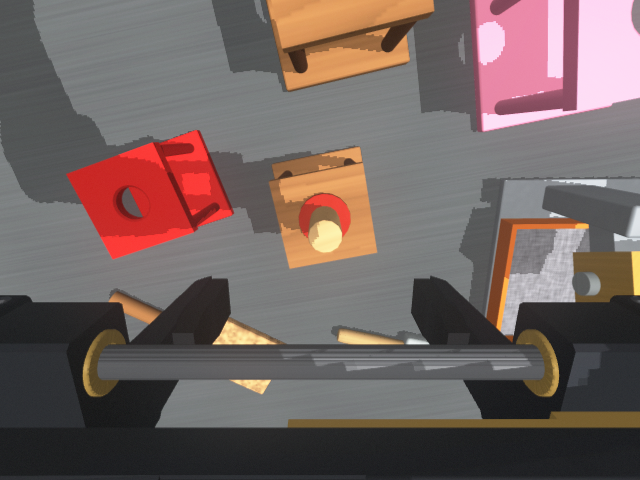

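The handle top is at (326,236) and the flange near (325,216). Both match the prediction within a pixel, so I'll descend and grip.

```bash
python3 -m pendant '[[-1,[-3.4,4.3,44],[0,0,-0.6]],[-1,[0,0,50],[0,0,0]],[-1,[0,0,40],[0,0,0]],[-1,[0,0,20],[0,0,0]],[-1,[0,0,0],[0,0,0]]]'
python3 - <<'E'
from h import *
from plant import r,cams
st=r.get_state();go(st,[.466,-.290,.127],DOWN)
E
```

```text
clock: 3.4
tool_pos: [0.4694, -0.2817, 0.1279]
eef_rot: [0.08, 0.997, 0.001, -0.001]
contact_force: [0.3, -0.7, -0.4]
opening: 1.004
finger_force: 0.0
shift [ 2.0416 -8.7078  0.911 ] turn [ 0.1085 -0.132   0.7062]
```

```bash
python3 -m pendant '[[-1,[2,-8,0],[0,0,0.6]],[-1,[0,0,0],[0,0,0]],[-1,[0,0,0],[0,0,0]]]'
python3 - <<'E'
from h import *
from plant import r,cams
st=r.get_state();go(st,[.466,-.290,.127],DOWN)
w=cams.snapshot("wrist");cv2.imwrite("pics/w2.png",w["img"][:,:,::-1])
st=r.get_state();go(st,[.466,-.290,.127],DOWN)
E
```

```text
clock: 3.78
tool_pos: [0.4665, -0.2919, 0.1296]
eef_rot: [0.087, 0.996, -0.0, 0.001]
contact_force: [0.1, 0.0, 0.2]
opening: 1.0
finger_force: 0.0
shift [0.8208 1.7903 2.5717] turn [-0.0206  0.0873 -0.0804]
shift [0.7648 1.6053 2.4053] turn [-0.0122  0.0709 -0.0577]
```

View pics/w2.png

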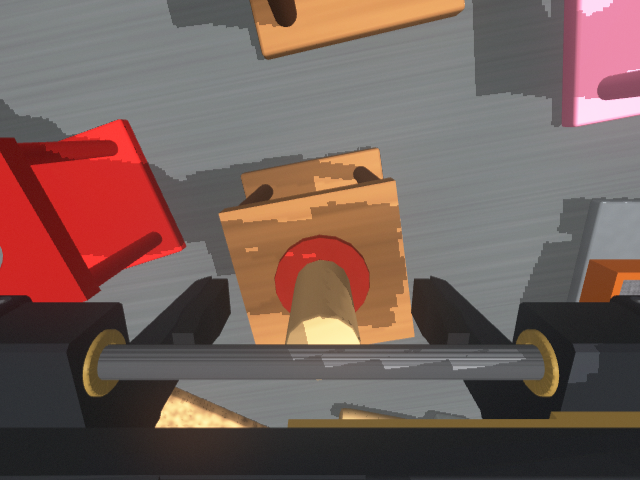

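The handle is centred between the fingers at column 322, so I'll close now.

```bash
python3 -m pendant '[[-1,[0.7,1.5,2],[0,0,0]],[1,[0,0,0],[0,0,0]],[1,[0,0,0],[0,0,0]],[1,[0,0,0],[0,0,0]],[1,[0,0,0],[0,0,0]],[1,[0,0,0],[0,0,0]],[1,[0,0,0],[0,0,0]]]' 55
python3 - <<'E'
from plant import r
print(r.get_state())
E
```

```text
clock: 4.7
tool_pos: [0.4657, -0.29, 0.1267]
eef_rot: [0.086, 0.996, 0.0, 0.0]
contact_force: [-0.1, -0.2, 0.5]
opening: 0.349
finger_force: 0.0
{'clock': 4.7, 'q': array([ 0.58875667,  0.75688826, -0.19394077,  1.89553116,  0.27214202,
        0.51453545,  1.60659201]), 'qd': array([ 0.0017205 ,  0.00029106,  0.00138968, -0.00058639,  0.00050862,
        0.00140595,  0.00065465]), 'joint_torque': array([-3.93923474e-04, -4.96383476e+01, -1.13980349e+00, -9.33433950e+00,
        1.42300330e-02,  7.72878109e-02, -1.89648840e-04]), 'tool_pos': array([ 0.46571295, -0.28996866,  0.12670479]), 'eef_rot': array([8.63009363e-02, 9.96269114e-01, 2.88983371e-05, 3.82028439e-06]), 'contact_force': array([-0.11963268, -0.23011855,  0.45659625]), 'moment': array([-0.01121365, -0.00525684,  0.00556836]), 'finger_force': 0.0, 'opening': 0.3488426720485287}
```

```bash
python3 -m pendant '[[1,[0,0,0],[0,0,0]],[1,[0,0,0],[0,0,0]],[1,[0,0,0],[0,0,0]],[1,[0,0,-5],[0,0,0]],[1,[0,0,-15],[0,0,0]],[1,[0,0,-25],[0,0,0]],[1,[0,0,-35],[0,0,0]],[1,[0,0,-45],[0,0,0]]]'
python3 -m pendant '[[1,[0,0,-50],[0,0,0]],[1,[0,0,0],[0,0,0]],[1,[0,0,0],[0,0,0]],[1,[0,0,0],[0,0,0]]]'
python3 - <<'E'
from h import *
from plant import r
st=r.get_state();print(st["contact_force"],st["moment"],st["tool_pos"])
B=np.array([.5727,-.003,.1545])+.004*zb;A=np.array([.5965,.1347,.1545])+.004*zb
L=.131-.0187
print(A,B,zb)
for M in(B,A): print(M+zb*(L+.06)); go(st,M+zb*(L+.06),LEAN); go({"tool_pos":st["tool_pos"],"eef_rot":LEAN.as_quat()},M+zb*(L+.06),LEAN)
E
```

```text
clock: 5.7
tool_pos: [0.465, -0.2894, 0.2531]
eef_rot: [0.086, 0.996, 0.0, -0.001]
contact_force: [1.1, -1.0, -3.3]
opening: 0.305
finger_force: 55.0
clock: 6.2
tool_pos: [0.4646, -0.2895, 0.3002]
eef_rot: [0.086, 0.996, 0.001, -0.002]
contact_force: [-0.3, 0.8, -2.6]
opening: 0.306
finger_force: 55.0
[-0.2946  0.821  -2.5941] [ 0.0489  0.0175 -0.0829] [ 0.4646 -0.2895  0.3002]
[0.5951 0.1349 0.1583] [ 0.5713 -0.0028  0.1583] [-0.3378  0.0587  0.9394]
[0.5131 0.0073 0.3201]
shift [  3.2075 300.7459 -19.5072] turn [  0.0581 -20.2478  -0.0506]
shift [ -4.0553 300.7254 -19.6637] turn [0. 0. 0.]
[0.5369 0.145  0.3201]
shift [  3.4108 440.4873 -19.3466] turn [  0.0581 -20.2478  -0.0506]
shift [ -3.9548 440.4671 -19.7004] turn [0. 0. 0.]
```

```bash
python3 -m pendant '[[1,[0,30,-8],[0,0,0]],[1,[0,50,-8],[0,0,0]],[1,[0,55,-4],[0,0,0]],[1,[0,55,0],[0,0,0]],[1,[0,55,0],[0,0,0]],[1,[0,40,0],[0,0,0]],[1,[0,15,0],[0,0,0]],[1,[0,0,0],[0,0,0]]]'
python3 -m pendant '[[1,[0,0,0],[0,-5,0]],[1,[0,0,0],[0,-7,0]],[1,[3,0,0],[0,-5.2,0]],[1,[0,0,0],[0,-3,0]],[1,[0,0,0],[0,0,0]],[1,[0,0,0],[0,0,0]]]'
python3 - <<'E'
from h import *
from plant import r,cams
st=r.get_state()
M=np.array([ 0.5713,-0.0028,0.1583]);L=.131-.0187
go(st,M+zb*(L+.06),LEAN)
w=cams.snapshot("wrist");cv2.imwrite("pics/w3.png",w["img"][:,:,::-1])
R0=R.from_quat(st["eef_rot"]);T=w["tool_from_camera"];K=w["camera_matrix"]
for p in(M,[.5951,.1349,.1583],M-.004*zb,st["tool_pos"]-.1+.1+R0.apply([0,0,L])):
    c=T[:3,:3].T@(R0.inv().apply(np.array(p)-st["tool_pos"])-T[:3,3]);print(K[0,0]*c[0]/-c[2]+K[0,2],K[1,1]*-c[1]/-c[2]+K[1,2])
E
```

```text
clock: 7.2
tool_pos: [0.5169, 0.0057, 0.3209]
eef_rot: [0.086, 0.996, -0.0, -0.001]
contact_force: [0.5, -0.5, -2.7]
opening: 0.306
finger_force: 55.0
clock: 7.95
tool_pos: [0.5148, 0.0048, 0.3212]
eef_rot: [0.086, 0.981, -0.016, 0.174]
contact_force: [0.5, 0.2, -3.0]
opening: 0.309
finger_force: 55.0
shift [2.2983 2.2178 0.2267] turn [-0.0879  0.1166 -0.155 ]
322.9860617496007 210.47181347685313
467.29206562177046 210.01932057708865
322.96393724999194 209.5612295816134
320.4026090963361 230.36731324723664
```

View pics/w3.png

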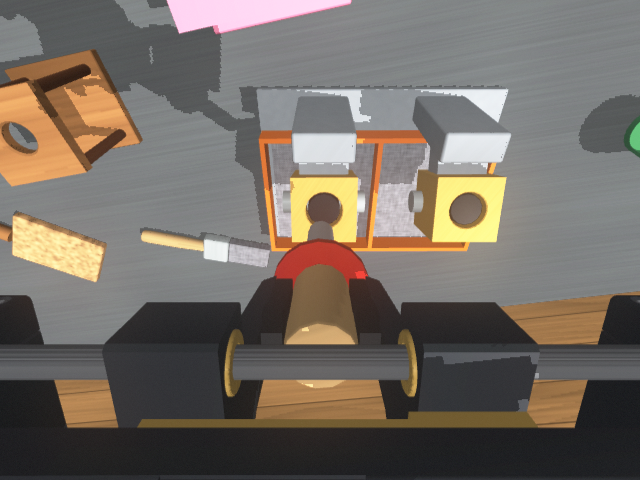

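Both bores appear where predicted: (323,209) and (467,210). I'll align and approach the near collar.

```bash
python3 -m pendant '[[1,[2.3,2.2,0],[0,0,0]],[1,[0,0,0],[0,0,0]],[1,[0,0,15],[0,0,0]],[1,[0,0,20],[0,0,0]],[1,[0,0,15],[0,0,0]],[1,[0,0,6],[0,0,0]],[1,[0,0,0],[0,0,0]],[1,[0,0,0],[0,0,0]]]'
cat > chk.py <<'E'
import sys
from h import *
from plant import r
M={"B":np.array([.5713,-.0028,.1583]),"A":np.array([.5951,.1349,.1583])}[sys.argv[1]];L=.1123
st=r.get_state();R0=R.from_quat(st["eef_rot"]);B=LEAN
tip=st["tool_pos"]+R0.apply([0,0,L])
print("t",st["clock"],"tip in bore (x,y lateral tool axes, depth) mm",B.inv().apply(tip-M)*1e3,"F tool",R0.inv().apply(st["contact_force"]),"mom",R0.inv().apply(st["moment"]))
go(st,M+zb*L,LEAN)
E
python3 chk.py B
```

```text
clock: 9.0
tool_pos: [0.5319, 0.0054, 0.2683]
eef_rot: [0.085, 0.981, -0.015, 0.175]
contact_force: [0.1, -0.8, -3.0]
opening: 0.306
finger_force: 55.0
t 9.0 tip in bore (x,y lateral tool axes, depth) mm [-0.3114  1.3415 -4.8363] F tool [ 0.8094 -0.7355  2.9185] mom [ 0.0471  0.5278 -0.0446]
shift [-0.0559 -1.3264  4.8356] turn [ 0.0081  0.1952 -0.0521]
```

```bash
python3 -m pendant '[[1,[0,-1.3,0],[0,0,0]],[1,[0,0,4],[0,0,0]],[1,[0,0,3],[0,0,0]],[1,[0,0,1.5],[0,0,0]],[1,[0,0,1.5],[0,0,0]],[1,[0,0,0],[0,0,0]]]'; python3 chk.py B
```

```text
clock: 9.75
tool_pos: [0.5349, 0.0035, 0.2585]
eef_rot: [0.085, 0.981, -0.015, 0.175]
contact_force: [-0.4, -0.3, 0.0]
opening: 0.308
finger_force: 55.0
t 9.75 tip in bore (x,y lateral tool axes, depth) mm [ 0.0534 -0.0587  5.5166] F tool [ 0.3513 -0.3662 -0.1588] mom [-0.0068  0.6693 -0.0231]
shift [-0.376   0.0378 -5.516 ] turn [-0.0103  0.1569 -0.0403]
```

```bash
python3 -m pendant '[[1,[0,0,1],[0,0,0]],[1,[0,0,0],[0,0,0]]]'; python3 chk.py B; python3 -m pendant '[[1,[0,0,1],[0,0,0]],[1,[0,0,0],[0,0,0]]]'; python3 chk.py B
```

```text
clock: 10.0
tool_pos: [0.5353, 0.0035, 0.2578]
eef_rot: [0.085, 0.981, -0.015, 0.175]
contact_force: [-3.2, 0.6, 4.5]
opening: 0.306
finger_force: 55.0
t 10.0 tip in bore (x,y lateral tool axes, depth) mm [-0.1659  0.0374  6.3321] F tool [ 1.4726  0.0325 -5.3022] mom [-0.0269  0.7707  0.0608]
shift [-0.2116 -0.0322 -6.332 ] turn [ 0.0025  0.1823 -0.0443]
clock: 10.25
tool_pos: [0.536, 0.0034, 0.2574]
eef_rot: [0.085, 0.981, -0.015, 0.176]
contact_force: [-5.0, 1.1, 9.3]
opening: 0.306
finger_force: 55.0
t 10.25 tip in bore (x,y lateral tool axes, depth) mm [-0.8479  0.0708  6.9195] F tool [  1.5901   0.1913 -10.5   ] mom [0.0438 0.7766 0.0191]
shift [ 0.3224 -0.0406 -6.922 ] turn [ 0.0148  0.2525 -0.0575]
```

```bash
python3 -m pendant '[[1,[0,0,0.7],[0,0,0]],[1,[0,0,0],[0,0,0]]]'; python3 chk.py B; python3 -m pendant '[[1,[0,0,0],[0,0,0]],[1,[0,0,0],[0,0,0]]]'; python3 chk.py B
```

```text
clock: 10.5
tool_pos: [0.5366, 0.0033, 0.2573]
eef_rot: [0.085, 0.981, -0.015, 0.176]
contact_force: [-5.9, 0.3, 13.5]
opening: 0.305
finger_force: 55.0
t 10.5 tip in bore (x,y lateral tool axes, depth) mm [-1.4823  0.1628  7.1995] F tool [  0.8192  -0.7209 -14.7524] mom [ 0.1317  0.6988 -0.0164]
shift [ 0.8146 -0.1009 -7.2059] turn [ 0.0303  0.3201 -0.0649]
clock: 10.75
tool_pos: [0.5366, 0.0033, 0.2573]
eef_rot: [0.085, 0.981, -0.015, 0.176]
contact_force: [-5.9, -0.6, 12.3]
opening: 0.307
finger_force: 55.0
t 10.75 tip in bore (x,y lateral tool axes, depth) mm [-1.4841  0.1757  7.2055] F tool [  1.0984  -1.5868 -13.5659] mom [ 0.1343  0.7029 -0.0078]
shift [ 0.8168 -0.1114 -7.212 ] turn [ 0.0314  0.3198 -0.063 ]
```

Collar B's plug held at about 17 N without sliding, so it looks pinned. I'll retreat and test collar A.

```bash
python3 -m pendant '[[1,[0,0,-5],[0,0,0]],[1,[0,0,-20],[0,0,0]],[1,[0,0,-20],[0,0,0]],[1,[0,45,0],[0,0,0]],[1,[0,55,0],[0,0,0]],[1,[0,39.5,0],[0,0,0]],[1,[0,0,0],[0,0,0]],[1,[0,0,0],[0,0,0]]]'; python3 chk.py A;python3 -m pendant '[[1,[0,0,0],[0,0,0]],[1,[0,0,0],[0,0,0]]]'; python3 chk.py A
python3 - <<'E'
from h import *
from plant import cams
w=cams.snapshot("wrist");cv2.imwrite("pics/w4.png",w["img"][:,:,::-1])
E
```

```text
clock: 11.75
tool_pos: [0.5439, 0.1423, 0.2974]
eef_rot: [0.085, 0.981, -0.016, 0.174]
contact_force: [0.1, -0.6, -2.6]
opening: 0.303
finger_force: 55.0
t 11.75 tip in bore (x,y lateral tool axes, depth) mm [  0.741   -1.6664 -36.0704] F tool [ 0.7528 -0.5616  2.5448] mom [-0.0215  0.6085  0.    ]
shift [-0.8231  1.5023 36.0678] turn [-0.1239  0.0628 -0.0548]
clock: 12.0
tool_pos: [0.5444, 0.142, 0.2981]
eef_rot: [0.086, 0.981, -0.015, 0.175]
contact_force: [0.3, -0.0, -3.0]
opening: 0.306
finger_force: 55.0
t 12.0 tip in bore (x,y lateral tool axes, depth) mm [ -0.1365  -1.8093 -36.5445] F tool [0.803  0.0312 2.9468] mom [0.0124 0.5762 0.0304]
shift [-0.0413  1.7081 36.542 ] turn [-0.0765  0.1379 -0.1461]
```

View pics/w4.png

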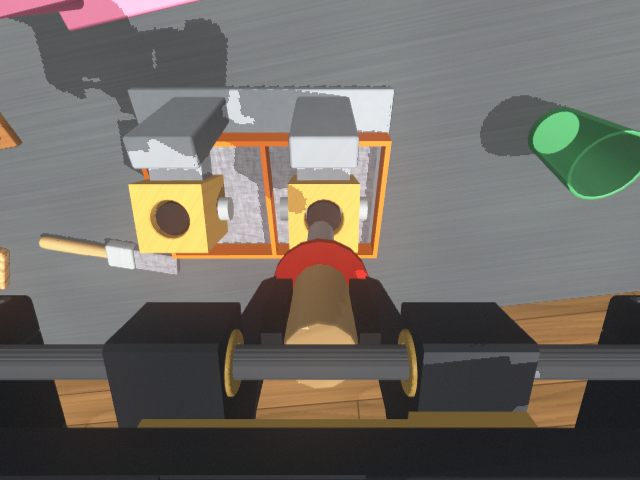

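The drift is lined up over collar A at (323,215), and its shank is straight in the grip. Next I'll correct 1.7 mm sideways and go down.

```bash
python3 -m pendant '[[1,[0,1.7,10],[0,0,0]],[1,[0,0,16],[0,0,0]],[1,[0,0,8],[0,0,0]],[1,[0,0,4],[0,0,0]],[1,[0,0,2],[0,0,0]],[1,[0,0,1],[0,0,0]],[1,[0,0,0],[0,0,0]]]'; python3 chk.py A;python3 -m pendant '[[1,[0,0,1],[0,0,0]],[1,[0,0,0],[0,0,0]]]'; python3 chk.py A
```

```text
clock: 12.92
tool_pos: [0.5588, 0.1427, 0.2598]
eef_rot: [0.085, 0.981, -0.015, 0.175]
contact_force: [-0.2, -0.2, -2.0]
opening: 0.304
finger_force: 55.0
t 12.925 tip in bore (x,y lateral tool axes, depth) mm [-0.2789  1.4536  4.1838] F tool [ 0.8025 -0.22    1.8342] mom [-0.0247  0.579  -0.0431]
shift [-0.0617 -1.4493 -4.1841] turn [ 0.0022  0.1669 -0.049 ]
clock: 13.18
tool_pos: [0.5592, 0.1427, 0.2589]
eef_rot: [0.085, 0.981, -0.015, 0.175]
contact_force: [-0.4, 0.4, -1.0]
opening: 0.302
finger_force: 55.0
t 13.175 tip in bore (x,y lateral tool axes, depth) mm [-0.3346  1.5032  5.1613] F tool [0.8175 0.3132 0.7617] mom [ 0.0243  0.5631 -0.0068]
shift [-0.0204 -1.487  -5.162 ] turn [ 0.008   0.1726 -0.0482]
```

```bash
python3 -m pendant '[[1,[0,-1.4,-1.5],[0,0,0]],[1,[0,0,0],[0,0,0]],[1,[0,0,1.5],[0,0,0]],[1,[0,0,1],[0,0,0]],[1,[0,0,0],[0,0,0]]]'; python3 chk.py A;python3 -m pendant '[[1,[0,0,1],[0,0,0]],[1,[0,0,0],[0,0,0]]]'; python3 chk.py A;python3 -m pendant '[[1,[0,0,0.8],[0,0,0]],[1,[0,0,0],[0,0,0]]]'; python3 chk.py A
```

```text
clock: 13.8
tool_pos: [0.5593, 0.1414, 0.2581]
eef_rot: [0.085, 0.981, -0.015, 0.175]
contact_force: [-2.8, 0.5, 4.4]
opening: 0.301
finger_force: 55.0
t 13.8 tip in bore (x,y lateral tool axes, depth) mm [-0.3909  0.2909  6.0185] F tool [ 1.1668 -0.0333 -5.137 ] mom [ 0.0946  0.6107 -0.0152]
shift [ 0.0128 -0.2495 -6.0192] turn [ 0.0201  0.183  -0.0413]
clock: 14.05
tool_pos: [0.5597, 0.1412, 0.257]
eef_rot: [0.085, 0.981, -0.015, 0.175]
contact_force: [-3.4, 0.6, 4.9]
opening: 0.302
finger_force: 55.0
t 14.05 tip in bore (x,y lateral tool axes, depth) mm [-0.3701  0.1603  7.2347] F tool [ 1.5725  0.0106 -5.8243] mom [0.0251 0.6572 0.0236]
shift [ 0.0079 -0.1388 -7.2353] turn [ 0.0104  0.1735 -0.0456]
clock: 14.3
tool_pos: [0.5599, 0.1411, 0.2561]
eef_rot: [0.085, 0.981, -0.015, 0.175]
contact_force: [-2.9, -0.6, 4.9]
opening: 0.306
finger_force: 55.0
t 14.3 tip in bore (x,y lateral tool axes, depth) mm [-0.2636  0.0485  8.1839] F tool [ 0.8452 -1.0957 -5.569 ] mom [-0.0146  0.592   0.0244]
shift [-0.0714 -0.053  -8.1842] turn [-0.0021  0.1593 -0.0475]
```

Plug A slides steadily at about 8.5 N, so I'll drive it.

```bash
python3 -m pendant '[[1,[0,0,1.5],[0,0,0]],[1,[0,0,1.5],[0,0,0]],[1,[0,0,2],[0,0,0]],[1,[0,0,2],[0,0,0]],[1,[0,0,2],[0,0,0]],[1,[0,0,2],[0,0,0]]]'; python3 chk.py A;python3 -m pendant '[[1,[0,0,2],[0,0,0]],[1,[0,0,2],[0,0,0]],[1,[0,0,2],[0,0,0]],[1,[0,0,2],[0,0,0]],[1,[0,0,2],[0,0,0]],[1,[0,0,2],[0,0,0]]]'; python3 chk.py A
```

```text
clock: 15.05
tool_pos: [0.5635, 0.1403, 0.2455]
eef_rot: [0.085, 0.981, -0.015, 0.175]
contact_force: [-2.4, 0.8, 4.7]
opening: 0.305
finger_force: 55.0
t 15.05 tip in bore (x,y lateral tool axes, depth) mm [-0.0599 -0.077  19.3559] F tool [ 0.774   0.394  -5.2765] mom [-0.0537  0.7056  0.0481]
shift [ -0.2622   0.0396 -19.3556] turn [-0.0163  0.1402 -0.0426]
clock: 15.8
tool_pos: [0.5676, 0.1396, 0.2343]
eef_rot: [0.085, 0.981, -0.015, 0.175]
contact_force: [-2.4, 0.2, 5.0]
opening: 0.306
finger_force: 55.0
t 15.8 tip in bore (x,y lateral tool axes, depth) mm [-0.1369 -0.0825 31.3346] F tool [ 0.5424 -0.2685 -5.5416] mom [-0.0218  0.7101  0.0149]
shift [ -0.2242   0.0455 -31.3345] turn [-0.0148  0.1441 -0.0442]
```

```bash
python3 -m pendant '[[1,[0,0,2],[0,0,0]],[1,[0,0,2],[0,0,0]],[1,[0,0,2],[0,0,0]],[1,[0,0,2],[0,0,0]],[1,[0,0,2],[0,0,0]],[1,[0,0,2],[0,0,0]],[1,[0,0,2],[0,0,0]],[1,[0,0,2],[0,0,0]]]'; python3 chk.py A;python3 -m pendant '[[1,[0,0,2],[0,0,0]],[1,[0,0,2],[0,0,0]],[1,[0,0,2],[0,0,0]],[1,[0,0,2],[0,0,0]],[1,[0,0,2],[0,0,0]],[1,[0,0,2],[0,0,0]]]'; python3 chk.py A
```

```text
clock: 16.8
tool_pos: [0.5731, 0.1387, 0.2193]
eef_rot: [0.085, 0.981, -0.015, 0.175]
contact_force: [-3.3, 0.6, 4.6]
opening: 0.306
finger_force: 55.0
t 16.8 tip in bore (x,y lateral tool axes, depth) mm [-0.2042 -0.0807 47.329 ] F tool [ 1.5072 -0.0034 -5.4909] mom [-0.0043  0.709  -0.009 ]
shift [ -0.2031   0.0444 -47.329 ] turn [-0.013   0.1462 -0.0459]
clock: 17.55
tool_pos: [0.5771, 0.138, 0.208]
eef_rot: [0.085, 0.981, -0.015, 0.175]
contact_force: [-3.3, 0.7, 4.8]
opening: 0.305
finger_force: 55.0
t 17.55 tip in bore (x,y lateral tool axes, depth) mm [-0.2078 -0.089  59.3308] F tool [ 1.4606  0.097  -5.6907] mom [-0.0394  0.7413 -0.0104]
shift [ -0.2239   0.0488 -59.3308] turn [-0.0134  0.1441 -0.0451]
```

```bash
python3 -m pendant '[[1,[0,0,2],[0,0,0]],[1,[0,0,2],[0,0,0]],[1,[0,0,2],[0,0,0]],[1,[0,0,0],[0,0,0]]]'; python3 chk.py A
```

```text
clock: 18.05
tool_pos: [0.5789, 0.1372, 0.2018]
eef_rot: [0.085, 0.981, -0.016, 0.174]
contact_force: [-0.5, -0.5, -3.2]
opening: 0.31
finger_force: 55.0
t 18.05 tip in bore (x,y lateral tool axes, depth) mm [ 0.3192 -0.6066 65.8642] F tool [ 1.4559 -0.5878  2.8996] mom [0.0206 0.5824 0.0445]
shift [ -0.575    0.3834 -65.8642] turn [-0.0719  0.0824 -0.0459]
```

The plug dropped free: the force is back to the drift's own weight. I'll retract and look.

```bash
python3 -m pendant '[[1,[0,0,-8],[0,0,0]],[1,[0,0,-18],[0,0,0]],[1,[0,0,-25],[0,0,0]],[1,[0,0,-30],[0,0,0]],[1,[0,0,-35],[0,0,0]],[1,[0,0,-15],[0,0,0]],[1,[0,-15,0],[0,5,0]],[1,[0,-35,0],[0,7,0]]]'
python3 -m pendant '[[1,[0,-45,0],[0,5,0]],[1,[0,-50,0],[0,3,0]],[1,[0,-50,0],[0,0,0]],[1,[0,-50,0],[0,0,0]],[1,[0,-50,0],[0,0,0]],[1,[0,-50,0],[0,0,0]],[1,[0,-30,0],[0,0,0]],[1,[0,0,0],[0,0,0]]]'
python3 -m pendant '[[1,[0,0,0],[0,0,0]],[1,[0,0,0],[0,0,0]]]'
python3 - <<'E'
from h import *
from plant import r,cams
st=r.get_state();go(st,[.4657,-.290,.1267],DOWN)
a=cams.snapshot("scene")["img"];b=cams.snapshot("top")["img"]
W=np.hstack([cv2.resize(a[180:310,290:440],None,fx=2.6,fy=2.6),cv2.resize(b[120:250,190:340],None,fx=2.6,fy=2.6)])
cv2.imwrite("pics/c5.png",W[:,:,::-1])
E
```

```text
clock: 19.05
tool_pos: [0.5251, 0.0981, 0.3257]
eef_rot: [0.083, 0.994, -0.005, 0.07]
contact_force: [0.3, -2.2, -3.2]
opening: 0.302
finger_force: 55.0
clock: 20.05
tool_pos: [0.4688, -0.2277, 0.3248]
eef_rot: [0.089, 0.996, -0.001, 0.001]
contact_force: [0.2, 0.3, -3.2]
opening: 0.305
finger_force: 55.0
clock: 20.3
tool_pos: [0.4705, -0.2226, 0.3254]
eef_rot: [0.085, 0.996, 0.0, 0.002]
contact_force: [-0.4, 0.4, -2.8]
opening: 0.308
finger_force: 55.0
shift [ -6.0014 -67.3791 198.6598] turn [0.0407 0.194  0.0936]
```

View pics/c5.png

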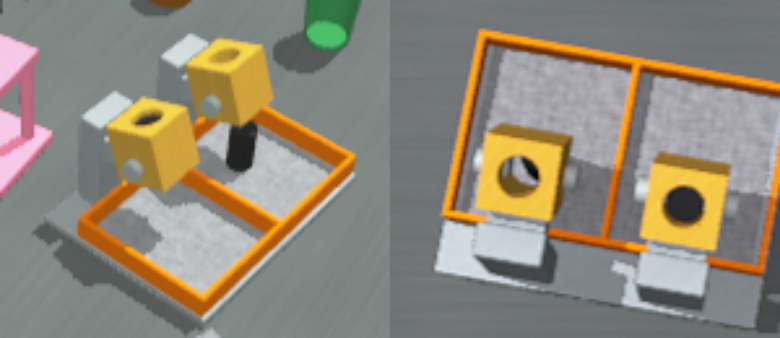

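Plug A stands in its tray (left half, 242,147), bore A is empty, and plug B is still in place. Now I'll return the drift.

```bash
python3 -m pendant '[[1,[-3,-25,0],[0,0,0]],[1,[-3,-28,0],[0,0,0]],[1,[0,-14,20],[0,0,0]],[1,[0,0,20],[0,0,0]],[1,[0,0,0],[0,0,0]],[1,[0,0,0],[0,0,0]],[1,[0,0,0],[0,0,0]]]'
python3 - <<'E'
from h import *
from plant import r
st=r.get_state();go(st,[.4657,-.290,.1267],DOWN)
E
```

```text
clock: 21.28
tool_pos: [0.4654, -0.291, 0.2865]
eef_rot: [0.086, 0.996, -0.0, 0.003]
contact_force: [-0.4, -0.3, -2.8]
opening: 0.305
finger_force: 55.0
shift [  0.732    1.0737 159.7572] turn [-0.0266  0.3081 -0.0077]
```

```bash
python3 -m pendant '[[1,[0.5,0.8,20],[0,0.3,0]],[1,[0,0,25],[0,0,0]],[1,[0,0,10],[0,0,0]],[1,[0,0,0],[0,0,0]],[1,[0,0,0],[0,0,0]]]'
python3 - <<'E'
from h import *
from plant import r,cams
st=r.get_state();go(st,[.4657,-.290,.1267],DOWN)
a=cams.snapshot("scene")["img"];w=cams.snapshot("wrist")["img"]
cv2.imwrite("pics/c6.png",np.hstack([cv2.resize(a[230:340,210:310],None,fx=3.4,fy=3.4,interpolation=2),w[100:474,120:520]])[:,:,::-1])
E
```

```text
clock: 21.9
tool_pos: [0.465, -0.2905, 0.2314]
eef_rot: [0.086, 0.996, -0.0, 0.0]
contact_force: [-0.2, -0.1, -2.6]
opening: 0.308
finger_force: 55.0
shift [ -0.5569   0.6926 104.7367] turn [-0.0308  0.008  -0.0478]
```

```bash
python3 -m pendant '[[1,[-0.5,0.6,20],[0,0,0]],[1,[0,0,25],[0,0,0]],[1,[0,0,25],[0,0,0]],[1,[0,0,20],[0,0,0]],[1,[0,0,10],[0,0,0]],[1,[0,0,3],[0,0,0]],[1,[0,0,0],[0,0,0]]]'
python3 - <<'E'
from h import *
from plant import r
st=r.get_state();go(st,[.4657,-.290,.1267],DOWN);print(st["contact_force"])
E
```

```text
clock: 22.88
tool_pos: [0.4652, -0.2899, 0.128]
eef_rot: [0.086, 0.996, -0.0, -0.0]
contact_force: [-0.6, -1.3, -2.1]
opening: 0.305
finger_force: 55.0
shift [-0.5156 -0.0164  1.3252] turn [-0.0156 -0.0371 -0.0496]
[-0.6456 -1.277  -2.0786]
```

```bash
python3 -m pendant '[[1,[0,0,1],[0,0,0]],[1,[0,0,0],[0,0,0]]]';python3 -m pendant '[[1,[0,0,0.7],[0,0,0]],[1,[0,0,0],[0,0,0]]]'
```

```text
clock: 23.12
tool_pos: [0.465, -0.2898, 0.1269]
eef_rot: [0.086, 0.996, -0.0, -0.0]
contact_force: [0.5, 0.0, -2.7]
opening: 0.301
finger_force: 55.0
clock: 23.38
tool_pos: [0.4649, -0.2898, 0.1267]
eef_rot: [0.086, 0.996, -0.0, -0.0]
contact_force: [-1.7, 1.0, 4.7]
opening: 0.305
finger_force: 55.0
```

The flange is seated. I'll release, rise clear and verify.

```bash
python3 -m pendant '[[1,[0,0,-0.7],[0,0,0]],[0,[0,0,0],[0,0,0]],[-1,[0,0,0],[0,0,0]],[-1,[0,0,0],[0,0,0]],[-1,[0,0,0],[0,0,0]],[-1,[0,0,0],[0,0,0]],[-1,[0,0,0],[0,0,0]],[-1,[0,0,0],[0,0,0]]]' 20
python3 -m pendant '[[-1,[0,0,-10],[0,0,0]],[-1,[0,0,-25],[0,0,0]],[-1,[0,0,-40],[0,0,0]],[-1,[0,0,-50],[0,0,0]],[-1,[0,0,-30],[0,0,0]],[-1,[0,0,0],[0,0,0]],[-1,[0,0,0],[0,0,0]],[-1,[0,0,0],[0,0,0]]]'
python3 - <<'E'
from h import *
from plant import r,cams
a=cams.snapshot("scene")["img"];w=cams.snapshot("wrist")["img"]
cv2.imwrite("pics/c7.png",np.hstack([cv2.resize(a[160:440,190:440],(375,420)),w[60:480,120:540]])[:,:,::-1])
E
```

```text
clock: 24.38
tool_pos: [0.4647, -0.2897, 0.1265]
eef_rot: [0.086, 0.996, 0.0, -0.001]
contact_force: [-0.2, 0.1, 1.4]
opening: 0.998
finger_force: 0.0
clock: 25.38
tool_pos: [0.4642, -0.2894, 0.2803]
eef_rot: [0.086, 0.996, 0.001, -0.002]
contact_force: [-0.1, -0.0, -0.1]
opening: 1.005
finger_force: 0.0
```

View pics/c7.png

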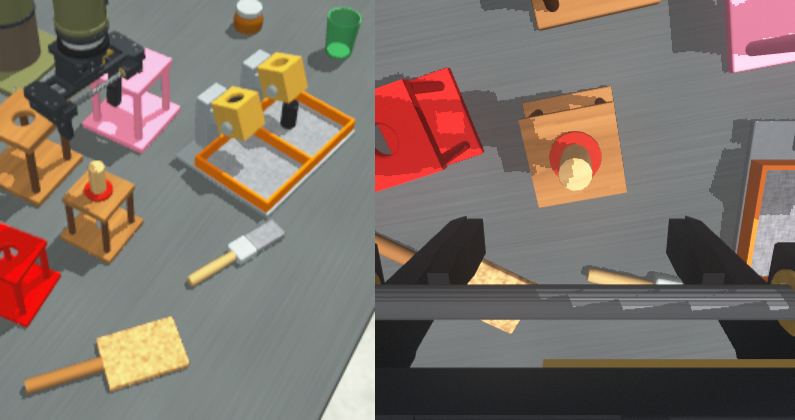

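The drift hangs upright in the small brown rack (right half, 575,160) and the gripper is clear. Plug A is in its tray and everything else is where it was.

```bash
python3 -c "
from plant import r
print(r.finish_job())"
```

```text
the job is handed in; nothing more can be done
None
```

I drove the free plug, in the far collar (on the robot's left, which I took as A), out into its tray, left the pinned one in place after it held at about 17 N, hung the drift back in its rack, and handed the job in at about 25 s.

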